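Zero the turns counter and hold the winder's tailstock back

ROBOT

A 6-joint arm with a two-finger parallel gripper is mounted at the origin on the work surface. World frame = base frame: x ahead of the robot, y to its left, z up, the work surface at z = 0. Lengths are in mm, angles in rad, forces in N, time in s.
With the tool pointing down it reaches from about 325 to 900 mm from the base axis. Payload 6.1 kg.
Tool frame: the origin (TCP) lies at the very end of the fingers, on their centre line; the grasp point (between the pads) lies 19 mm behind it (ctrl.grip_point_offset is the distance from the TCP to the grasp point, in mm); z points along the fingers, y is the direction in which the jaws open and shut (so a half turn about z gives the same grasp; the last joint's range is limited). The gripper opens to 87 mm and grips with 3 to 60 N. Pads are 19 mm wide; open, the fingers measure 117 mm over their backs; the gripper's body (75 mm by 190 mm) begins 51 mm behind the grasp point.
Start: joints at [-1.382, 0.22, 1.526, -0, 1.395, -0.126], TCP at [193.509, -594.281, 195.838] pointing down, gripper open.
Joint ranges: [-2.98, 2.98], [-0.91, 2.08], [0.09, 2.57], [-1.24, 4.39], [0.2, 2.65], [-2.68, 2.68]. Speed limits (rad/s): [2.57, 2.57, 3.01, 3.14, 3.14, 3.14].

INTERFACE

Orientations are given as a rotation vector (axis times angle).
In Python, from station import telemetry, get_image, calibration, ctrl gives the robot as it stands.
- The arm moves only by the tool servo_tool, never from a script. Its argument "plan" is a list that holds one entry, the list of rows, each a list of 5 numbers: the finger opening in m, from 0 to 0.087, then the shift along the tool's x, y, z in m, then the turn about the tool's z in degrees. In form: [[[jaw, x, y, z, roll], ...]]. A call has 1 to 10 rows; each row shifts and turns the commanded pose from where the row before left it, along the tool's axes as they then stand; what a row does not reach is not made up. A row lasts 1/12 s, in which the tool goes at most 41.7 mm and 7.16 degrees, less where a joint would pass 70% of its speed; a pose out of reach is approached as far as the arm can. A call is refused whole if a number of a shift passes 0.0417 or a number of a turn 7.16, either way. A call with a gripper value outside its range is refused whole. The fingers move at their own pace and stop on an object; "squeeze" is the grip in N (left out, the last holds). Time passes only in rows, so rows that do not move let the fingers close. It gives the time, the measured TCP pose, the force and the opening at its end, in the units of the state.
- telemetry.sense(): the state, without advancing time (a new reading comes with each control period).
- get_image(name): name is "scene" or "top" or "wrist"; returns the picture (480x640x3 uint8, blue, green, red); there is no depth.
- calibration(name): a dict with "fx", "fy", "cx", "cy" (pixels), "R" (3x3) and "t" (3): a world point X has camera coordinates R X + t; the wrist camera has in their place "T_tool_cam" (4x4, takes a point from camera to tool coordinates, whose origin is the TCP and whose axes are the flange's). Camera axes: x right, y down, z forward; pixel columns grow to the right and rows downward; lengths in mm; the calibration is good to about 2 mm. A picture is of the moment at which its call begins: read the wrist's pose just before it. calibration takes no time and is no camera call.
- ctrl.finish_job(): hands the job in, once; it reports no verdict.
The state is a dict: "time": time; "joints": joint angles; "joint_velocities": joint speeds; "joint_efforts": joint torques, N m; "tcp_pos": TCP position; "tool_rot": TCP orientation; "wrist_force": force on the tool from outside, world axes, zero at the start; "moment": the same for the moment, N m; "grip_width": finger opening in mm.
Only numpy, scipy, OpenCV 4.12 (cv2) and the standard library are available. Lean on these libraries where they do the work, as an engineer would, in place of code of your own. Each camera call takes 0.05 s, during which the arm holds its last target. There are 200 camera calls.

TASK

Get the mandrel winder ready for a mandrel change: first turn the turns counter's reset knob fully back to its zero stop, with the spring-return tailstock still home. Then pull the tailstock back (it has an upright wooden handle) until its index finger points at the mark clip on the ledge, and keep it there: your program finishes while the gripper is still holding the tailstock at the mark. Leave the jar, steel cup and brass block where they are.

Things in the scene. Friction and masses are not known exactly. Their poses are not given: they have to be found in the camera images.
- winder: Fixed mandrel winder: grey bed 70 mm (x) by 520 mm (y -350 to +170), 29 mm high, with a ledge 24 mm high on its +x side. Origin on the bench, under the handle when the tailstock is home. +y = the way the tailstock is pulled, away from the headstock (114 mm high, y -335 to -255, crank beyond). Spring barrel, 78 mm high, y 116 to 166. Place and yaw vary.
- handle (a point): Centre (half-way up) of the tailstock's handle: an upright plain wooden round post, 22 mm diameter, 88 to 138 mm above the bench, on the tailstock, a dark steel block 60 x 56 mm, top at 84 mm, with a 30 mm steel collar under the post up to 88 mm.
- tailstock (a joint): Tailstock travel in m along the winder's +y: 0 = home (where its spring keeps it), 0.095 = end of travel. The spring pulls it home: about 5 N at home, growing 1.2 N per 10 mm, plus 0.5 N friction; it does not latch. Moves straight, level, no turning.
- index (a point): Tip of the tailstock's index finger, a steel tongue 6 mm wide that sticks out of the tailstock's +x side (winder frame), 31 mm above the bench; it moves with the tailstock.
- mark (a point): The mark: on a fixed upright brass clip on the ledge, 18 (x) by 10 (y) by 34 mm high, dark line across its top. Site 31 mm above the bench, on the clip's face towards the tailstock; axes as the winder's. 30 to 75 mm along winder +y from the index at home. The index clears it by 5 mm or more in x. On the mark = same place along winder y.
- counter: Turns counter, a fixed grey box 90 x 90 x 50 mm with a round aluminium dial (80 mm) on top; origin at the centre of its underside. Graduations run clockwise from its local +x (zero); a 6 mm thick stop pin, 10 mm high, stands just beyond zero at 34 mm radius. Place and yaw vary.
- knob_grip (a point): Grip point of the black reset knob on the counter's top, on its vertical axis, 75 mm above the bench. The grip is an upright bar 44 mm long, 14 mm thick, from 61 to 87 mm above the bench, on a 44 mm disc (top 63 mm). The point turns with the knob: its x axis lies along the bar and points with the white pointer.
- reset_knob (a joint): Reset knob angle in rad: 0 = against the zero stop, pointer along the counter's +x; grows clockwise seen from above, to 2.6. So zeroing is turning ANTICLOCKWISE seen from above. Starts at 0.7 to 2.4. Light friction (0.04 N m); stays where it is left; rigid end stop.
- jar: Bystander: amber glass jar with steel cap, 56 mm diameter, 75 mm high, origin at its foot.
- pot: Bystander: steel cup, 66 mm diameter, 60 mm high, origin at its foot.
- dapping_block: Bystander: brass block, a 50 mm cube, origin at its foot.
Mind the look-alikes: they are no part of the job. Leave any turquoise look-alike of the counter alone.

How it is judged (in metres and radians):
On the way:
1. the reset knob is back at its zero stop while the tailstock is home (value of joint reset_knob below 0.09 rad and value of joint tailstock below 0.006 m), for 0.2 s.
At the end, for the whole second after the job is handed in: The tailstock's index is within 5 mm of the mark along the winder's y and still (under 10 mm/s), held there by the gripper's fingers (over 2 N of contact); the reset knob is still at zero (under 0.09 rad) (y of index in the frame of mark between -0.005 and 0.005 m and value of joint tailstock above 0.02 m and velocity of joint tailstock between -0.01 and 0.01 m/s and value of joint reset_knob below 0.09 rad and contact force between the fingers and tailstock above 2 N); the arm keeps its last pose, push and grip.
It fails at once if the jar is moved by more than 20 mm (distance of jar from where it was at the start of the episode above 0.02 m).
It fails at once if the steel cup is moved by more than 20 mm (distance of pot from where it was at the start of the episode above 0.02 m).
It fails at once if the brass block is moved by more than 20 mm (distance of dapping_block from where it was at the start of the episode above 0.02 m).
It also fails if it takes over 67 s, if anything falls off the work surface, if the arm or the gripper's body presses on something with over 40 N, if the wrist force passes 120 N, or if a joint passes its speed limit or range.

## Working session

There is one attempt and no reset: what is moved stays moved. The work goes in short steps, Python scripts to look and compute and a tool call to move; the robot and the scene stay as the last step left them, time stands still between calls to the robot, and variables do not carry over. Pictures are saved under pics/ and viewed, about 8 in all and at most 12, crops included, and the job is handed in when it is done.

Besides the shell and the picture viewer there is one more tool, called after "Emit:" in YAML: its name, and indented under it one key for each argument. servo_tool: Moves the arm, as the interface text tells. Its arguments: {"type":"object","properties":{"plan":{"type":"array","items":{"type":"array","items":{"type":"array","items":{"type":"number"}}}},"squeeze":{"type":"number"}},"required":["plan"]}

```bash
mkdir -p pics; ls; cat > h.py <<'E'
import numpy as np, cv2
from station import telemetry, get_image, calibration, ctrl
from scipy.spatial.transform import Rotation as Rn
def ray(name,u,v,z,s=None):
    "pixel to world point on plane z (mm)"
    c=calibration(name)
    d=np.array([(u-c['cx'])/c['fx'],(v-c['cy'])/c['fy'],1.])
    if 'R' in c:
        R=np.array(c['R']);o=-R.T@np.array(c['t']);d=R.T@d
    else:
        T=np.array(c['T_tool_cam']);s=s or telemetry.sense();Q=Rn.from_rotvec(s['tool_rot']).as_matrix()
        o=Q@T[:3,3]+np.array(s['tcp_pos']);d=Q@T[:3,:3]@d
    return o+d*(z-o[2])/d[2]
def pix(name,X,s=None):
    c=calibration(name);X=np.array(X,float)
    if 'R' in c: p=np.array(c['R'])@X+np.array(c['t'])
    else:
        T=np.array(c['T_tool_cam']);s=s or telemetry.sense();Q=Rn.from_rotvec(s['tool_rot']).as_matrix()
        p=T[:3,:3].T@(Q.T@(X-np.array(s['tcp_pos']))-T[:3,3])
    return np.array([c['fx']*p[0]/p[2]+c['cx'],c['fy']*p[1]/p[2]+c['cy']])
E
python3 - <<'E'
from h import *
s=telemetry.sense();print(s)
for n in('top','scene'):
    im=get_image(n);cv2.imwrite(f'pics/{n}0.png',im)
    c=calibration(n);print(n,c['fx'],-np.array(c['R']).T@np.array(c['t']))
print(calibration('wrist'))
E
```

```text
pics
{'time': 0.0, 'joints': array([-1.38211697e+00,  2.21217639e-01,  1.52761338e+00, -6.93406622e-06,
        1.39465624e+00, -1.26082137e-01]), 'joint_velocities': array([-0.00176371, -0.00147669,  0.00246215,  0.00097904, -0.00147901,
       -0.00068305]), 'joint_efforts': array([ 9.65695108e-04, -4.94615829e+01, -3.87376463e+01,  6.98346645e-02,
        5.73781924e-02, -1.47104652e-04]), 'tcp_pos': array([ 193.37382578, -593.64152254,  194.74133657]), 'tool_rot': array([-3.10089595e+00, -4.92092799e-01,  1.03784362e-04]), 'wrist_force': array([ 0.43087671, -0.1649914 , -0.45151478]), 'moment': array([-0.02284303,  0.00838597, -0.00676264]), 'grip_width': 87.066537287397}
top 577.8337010965051 [ 470.69066537  123.36847209 1346.62425928]
scene 569.7079983313803 [871.22970016 577.39729267 958.28863853]
{'fx': 387.63585085759814, 'fy': 387.63585085759814, 'cx': 325.5004109772212, 'cy': 237.76397381034892, 'T_tool_cam': array([[ 7.58108408e-05, -9.65764970e-01, -2.59418612e-01,
         7.04861219e+01],
       [ 9.99999973e-01,  1.57534724e-05,  2.33586505e-04,
         5.16395533e-01],
       [-2.21502920e-04, -2.59418623e-01,  9.65764945e-01,
        -1.89833902e+02],
       [ 0.00000000e+00,  0.00000000e+00,  0.00000000e+00,
         1.00000000e+00]])}
```

View pics/top0.png

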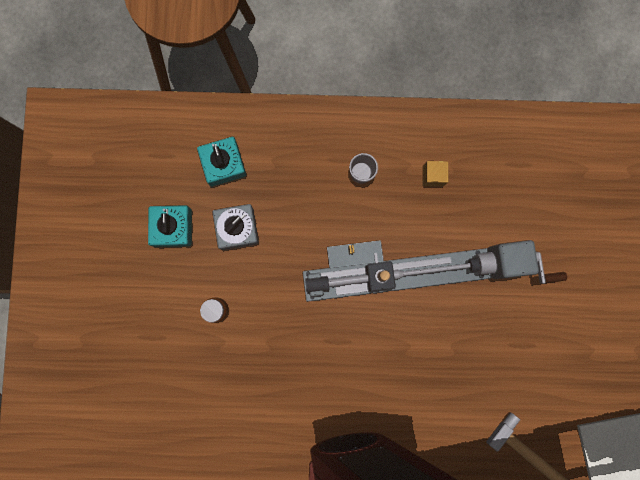

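View pics/scene0.png

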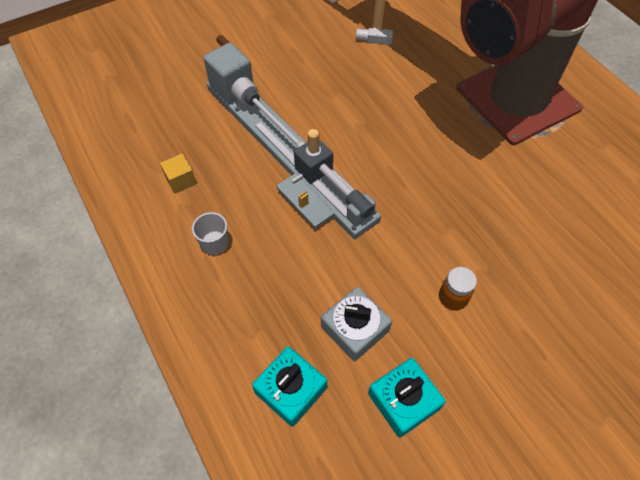

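Three counters are visible in the top view: turquoise ones at (221,160) and (169,226), and a grey one at (235,227). The grey one fits the description. The tailstock post is near (384,276), the index finger near (376,258) and the brass clip near (352,249). The brass block (437,172), the cup (363,168) and the jar (212,310) are the bystanders. I'll confirm with one enlarged crop and measure.

```bash
python3 - <<'E'
from h import *
im=cv2.imread('pics/top0.png')
a=cv2.resize(im[195:260,200:270],(420,390),interpolation=cv2.INTER_CUBIC)
b=cv2.resize(im[232:302,320:400],(420,368),interpolation=cv2.INTER_CUBIC)
b=cv2.copyMakeBorder(b,0,22,0,0,cv2.BORDER_CONSTANT)
cv2.imwrite('pics/crop1.png',np.hstack([a[:,:380],b]))
hsv=cv2.cvtColor(im,cv2.COLOR_BGR2HSV)
# bed yaw & counter yaw
def comp(mask,x0,y0,x1,y1):
    m=np.zeros_like(mask);m[y0:y1,x0:x1]=mask[y0:y1,x0:x1]
    cs,_=cv2.findContours(m,cv2.RETR_EXTERNAL,cv2.CHAIN_APPROX_NONE)
    return max(cs,key=cv2.contourArea)
g=((hsv[...,1]<90)).astype(np.uint8)*255
c=comp(g,205,200,262,255);r=cv2.minAreaRect(c);print('counter',r)
box=cv2.boxPoints(r);P=[ray('top',*p,50)[:2] for p in box];print(np.round(P,1),np.round(np.mean(P,0),1))
for n,p,z in [('knob',(235,226),75),('post',(384,275),138),('index',(376,258),31),('clip',(352,249),34),('jar',(212,310),75),('cup',(363,168),60)]:print(n,np.round(ray('top',*p,z),1))
# dark line of bed: headstock end vs barrel end, lower edge
E
```

```text
counter ((234.95945739746094, 226.75674438476562), (41.26414489746094, 41.09974670410156), 80.53767395019531)
[[655.  336.6]
 [672.7 245.6]
 [580.5 227.2]
 [563.2 317.5]] [617.8 281.8]
knob [616.5 278.7  75. ]
post [513.8 -43.6 138. ]
index [555.8 -39.8  31. ]
clip [574.9  15.6  34. ]
jar [431.5 321.7  75. ]
cup [757.8  -4.6  60. ]
```

View pics/crop1.png

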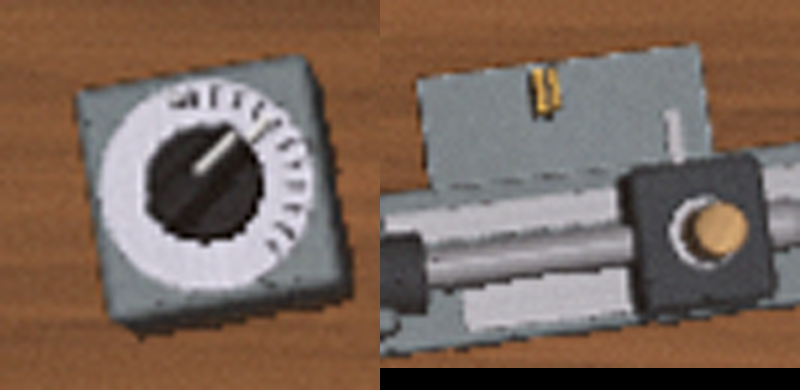

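The crop confirms the grey counter. Its graduations run clockwise from upper left, and the pointer sits about 50° clockwise of zero. The crop also shows the post, the index finger and the brass clip on the ledge. Moving over the counter now.

Emit:
servo_tool:
  plan:
    - [[0.087, 0.025, -0.026, 0, 0], [0.087, 0.025, -0.026, 0, 0], [0.087, 0.025, -0.026, 0, 0], [0.087, 0.025, -0.026, 0, 0], [0.087, 0.025, -0.026, 0, 0], [0.087, 0.025, -0.026, 0, 0], [0.087, 0.025, -0.026, 0, 0], [0.087, 0.025, -0.026, 0, 0], [0.087, 0.025, -0.026, 0, 0], [0.087, 0.025, -0.026, 0, 0]]

```text
time: 0.93
tcp_pos: [350.9, -267.8, 195.5]
tool_rot: [-3.103, -0.492, 0.0]
wrist_force: [1.0, 0.7, 0.6]
grip_width: 86.7
```

Emit:
servo_tool:
  plan:
    - [[0.087, 0.025, -0.026, 0, 0], [0.087, 0.025, -0.026, 0, 0], [0.087, 0.025, -0.026, 0, 0], [0.087, 0.025, -0.026, 0, 0], [0.087, 0.025, -0.026, 0, 0], [0.087, 0.025, -0.026, 0, 0], [0.087, 0.025, -0.026, 0, 0], [0.087, 0.025, -0.026, 0, 0], [0.087, 0.025, -0.026, 0, 0], [0.087, 0.025, -0.026, 0, 0]]

```text
time: 1.77
tcp_pos: [508.1, 56.9, 195.5]
tool_rot: [-3.103, -0.493, 0.001]
wrist_force: [0.7, -0.2, -0.3]
grip_width: 87.1
```

Emit:
servo_tool:
  plan:
    - [[0.087, 0.025, -0.026, 0, 0], [0.087, 0.025, -0.026, 0, 0], [0.087, 0.025, -0.026, 0, 0], [0.087, 0.025, -0.026, 0, 0], [0.087, 0, 0, 0, -7], [0.087, 0, 0, 0, -7], [0.087, 0, 0, 0, -7], [0.087, 0, 0, 0, -7], [0.087, 0, 0, 0, -7], [0.087, 0, 0, 0, -7]]

```text
time: 2.6
tcp_pos: [570.4, 184.9, 195.2]
tool_rot: [-2.715, -1.58, 0.002]
wrist_force: [0.7, 0.7, 1.0]
grip_width: 86.4
```

Emit:
servo_tool:
  plan:
    - [[0.087, 0, 0, 0, -7], [0.087, 0, 0, 0, -7], [0.087, 0, 0, 0, -7], [0.087, 0, 0, 0, -7], [0.087, 0, 0, 0, -7], [0.087, 0, 0, 0, -7], [0.087, 0, 0, 0, -7], [0.087, 0, 0, 0, -7], [0.087, 0, 0, 0, -7], [0.087, 0, 0, 0, -7]]

```text
time: 3.43
tcp_pos: [570.4, 184.8, 195.2]
tool_rot: [-1.318, -2.851, 0.001]
wrist_force: [-0.8, 0.4, -0.2]
grip_width: 87.3
```

```bash
python3 - <<'E'
from h import *
s=telemetry.sense();im=get_image('wrist');cv2.imwrite('pics/w1.png',im);import pickle;pickle.dump(s,open('s1.pkl','wb'))
Q=Rn.from_rotvec(s['tool_rot']).as_matrix();print(s['time'],s['tcp_pos'],np.degrees(np.arctan2(Q[1,1],Q[0,1])),s['joints'][5])
print(pix('wrist',(617,280,63),s))
E
```

```text
3.4333 [570.44142213 184.78060883 195.24500712] 40.38609581389712 -0.5231135043160553
[444.58855149 169.03939483]
```

View pics/w1.png

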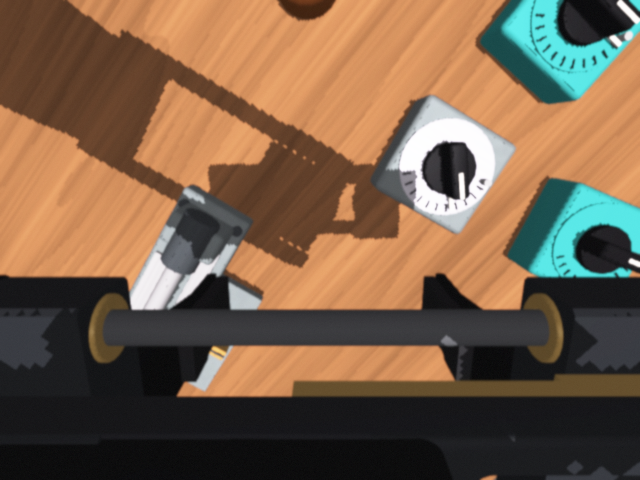

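The wrist view shows the grey counter at (450,165), with the pointer at (462,185), between its turquoise look-alikes. I'll measure the dial centre and pointer angle.

```bash
python3 - <<'E'
from h import *
import pickle
s=pickle.load(open('s1.pkl','rb'));im=cv2.imread('pics/w1.png');hsv=cv2.cvtColor(im,cv2.COLOR_BGR2HSV)
x0,y0,x1,y1=370,90,520,240
w=((hsv[...,2]>225)&(hsv[...,1]<30)).astype(np.uint8)*255
m=np.zeros_like(w);m[y0:y1,x0:x1]=w[y0:y1,x0:x1]
cs,_=cv2.findContours(cv2.morphologyEx(m,cv2.MORPH_CLOSE,np.ones((9,9))),cv2.RETR_EXTERNAL,cv2.CHAIN_APPROX_NONE)
c=max(cs,key=cv2.contourArea)
W=np.array([ray('wrist',*p[0],51,s)[:2] for p in c],np.float32);print('dial',cv2.minEnclosingCircle(W),cv2.fitEllipse(W))
k=(hsv[...,2]<50).astype(np.uint8)*255
m=np.zeros_like(k);m[130:200,415:480]=k[130:200,415:480]
cs,_=cv2.findContours(m,cv2.RETR_EXTERNAL,cv2.CHAIN_APPROX_NONE);c=max(cs,key=cv2.contourArea);print('knob px',cv2.minAreaRect(c))
cv2.imwrite('pics/crop2.png',cv2.resize(im[y0:y1,x0:x1],(600,600),interpolation=cv2.INTER_CUBIC))
E
```

```text
dial ((620.6990356445312, 283.6154479980469), 41.45578384399414) ((621.8411865234375, 285.37860107421875), (75.60850524902344, 83.16270446777344), 64.09629821777344)
knob px ((448.00006103515625, 168.00001525878906), (49.96233367919922, 53.84291076660156), 14.03624439239502)
```

View pics/crop2.png

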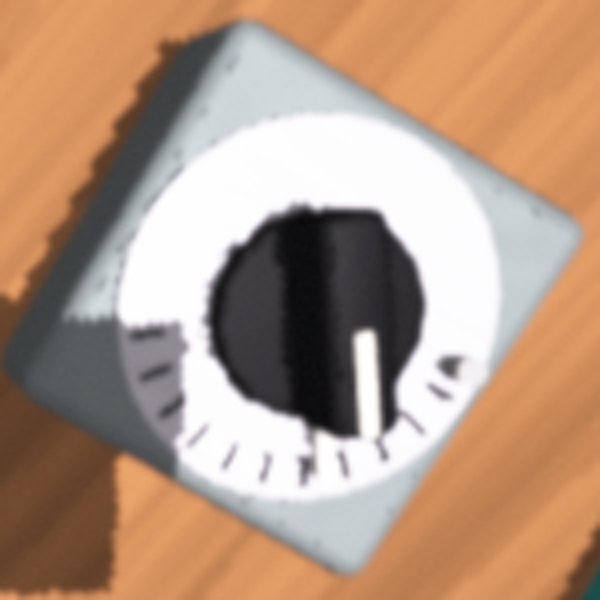

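```bash
python3 - <<'E'
from h import *
import pickle
s=pickle.load(open('s1.pkl','rb'))
ang=lambda v:np.degrees(np.arctan2(v[1],v[0]))
A,B,C=[ray('wrist',*p,50,s) for p in((431.25,95),(515,147.5),(457.5,233.75))]
print('box ctr',(A+C)/2,np.linalg.norm(A-B),np.linalg.norm(C-B),ang(B-A)-0,ang(B-C))
p,q=ray('wrist',460.25,172.5,87,s),ray('wrist',462.5,198.75,87,s);print('ptr',p,q,ang(q-p))
print('pin',ray('wrist',483.75,181,60,s))
ctr=(A+C)/2; print(ang(ray('wrist',483.75,181,60,s)-ctr), ang(q-ctr))
E
```

```text
box ctr [620.07498964 282.80306651  50.        ] 84.4303978347632 85.84598995795271 10.82369633632251 101.25959122577294
ptr [621.05281022 282.75548109  87.        ] [636.81833813 269.71123241  87.        ] -39.6040339228551
pin [649.75254961 294.56738191  60.        ]
21.623592505683057 -38.0222977211052
```

Emit:
servo_tool:
  plan:
    - [[0.087, 0, 0, 0, -4.8], [0.087, 0, 0, 0, -4.8], [0.087, 0.005, 0.0215, 0, 0], [0.087, 0.005, 0.0215, 0, 0], [0.087, 0.005, 0.0215, 0, 0], [0.087, 0.005, 0.0215, 0, 0], [0.087, 0.005, 0.0215, 0, 0], [0.07, 0, 0, 0.02, 0], [0.07, 0, 0, 0.02, 0], [0.07, 0, 0, 0.02, 0]]

```text
time: 4.32
tcp_pos: [621.4, 283.5, 134.8]
tool_rot: [-1.087, -2.947, 0.0]
wrist_force: [-0.4, 0.3, -0.2]
grip_width: 74.8
```

```bash
python3 - <<'E'
from h import *
s=telemetry.sense();im=get_image('wrist');t=get_image('top');cv2.imwrite('pics/c3.png',np.hstack([im[:,60:600],cv2.resize(t[195:260,200:270],(240,480))]))
Q=Rn.from_rotvec(s['tool_rot']).as_matrix();print(s['time'],s['tcp_pos'],np.degrees(np.arctan2(Q[1,1],Q[0,1])),s['grip_width'])
E
```

```text
4.3167 [621.35689897 283.50955849 134.78976955] 49.50820843981347 74.82898457171801
```

View pics/c3.png

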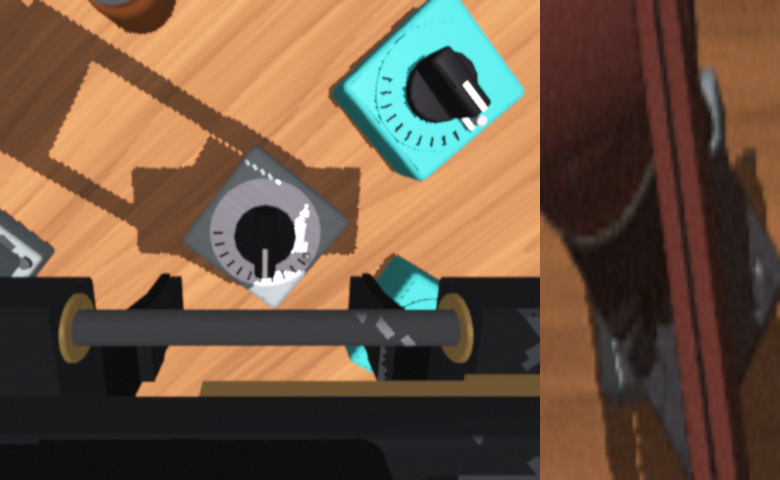

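The wrist view shows the bar between the fingers, with the pointer vertical at column 265 of the crop, which is the finger centre line. So the alignment is good; I'll descend and close.

Emit:
servo_tool:
  plan:
    - [[0.06, 0, 0, 0.02, 0], [0.05, 0, 0, 0.02, 0], [0.05, 0, 0, 0.02, 0], [0.05, 0, 0, 0.008, 0], [0.005, 0, 0, 0, 0], [0.005, 0, 0, 0, 0], [0.005, 0, 0, 0, 0], [0.005, 0, 0, 0, 0], [0.005, 0, 0, 0, 0], [0.005, 0, 0, 0, 0]]
  squeeze: 15

```text
time: 5.25
tcp_pos: [622.0, 283.1, 69.1]
tool_rot: [1.084, 2.947, 0.002]
wrist_force: [0.3, -0.4, -0.0]
grip_width: 17.7
```

Emit:
servo_tool:
  plan:
    - [[0.005, 0, 0, 0, 0], [0.005, 0, 0, 0, 0], [0.005, 0, 0, 0, -5], [0.005, 0, 0, 0, -5], [0.005, 0, 0, 0, -5], [0.005, 0, 0, 0, -5], [0.005, 0, 0, 0, -5], [0.005, 0, 0, 0, -5], [0.005, 0, 0, 0, -5], [0.005, 0, 0, 0, -5]]

```text
time: 6.08
tcp_pos: [621.3, 282.9, 67.8]
tool_rot: [-0.003, -3.141, 0.0]
wrist_force: [0.0, -0.1, -0.1]
grip_width: 5.2
```

```bash
cat > st.py <<'E'
from h import *
s=telemetry.sense();Q=Rn.from_rotvec(s['tool_rot']).as_matrix();print(s['time'],s['tcp_pos'],'yang',np.degrees(np.arctan2(Q[1,1],Q[0,1])),'M',s['moment'],'F',s['wrist_force'],s['grip_width'],'q6',s['joints'][5])
E
python3 st.py
```

```text
6.0833 [621.33952089 282.91909075  67.8145768 ] yang 89.88152228918018 M [ 0.12898085 -0.10607163  0.05355583] F [ 0.0048058  -0.1238747  -0.12058553] 5.241343454842997 q6 -1.256845812727202
```

The width of 5 mm means the 14 mm bar is not between the pads. Looking before doing anything else.

```bash
python3 - <<'E'
from h import *
im=get_image('wrist');t=get_image('scene');cv2.imwrite('pics/c4.png',np.hstack([cv2.resize(im[100:420,120:520],(400,320)),cv2.resize(t[270:370,300:400],(320,320),interpolation=cv2.INTER_CUBIC)]))
E
```

```text
(no output)
```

View pics/c4.png

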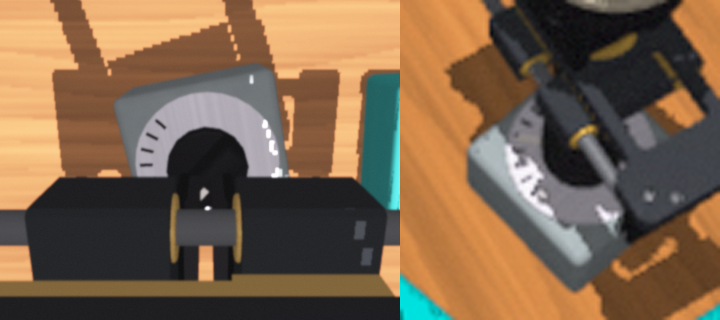

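```bash
python3 - <<'E'
from h import *
s=telemetry.sense();print('tcp px',pix('wrist',s['tcp_pos']),pix('wrist',(621,283,63)),'knob disc measured px: ~ (327,268) in full image if crop (207,168)')
im=get_image('wrist');cv2.imwrite('pics/w5.png',cv2.resize(im[190:420,220:440],(660,690)) [:600])
E
```

```text
tcp px [326.67222229 274.59133355] [326.79714947 270.73753603] knob disc measured px: ~ (327,268) in full image if crop (207,168)
```

View pics/w5.png

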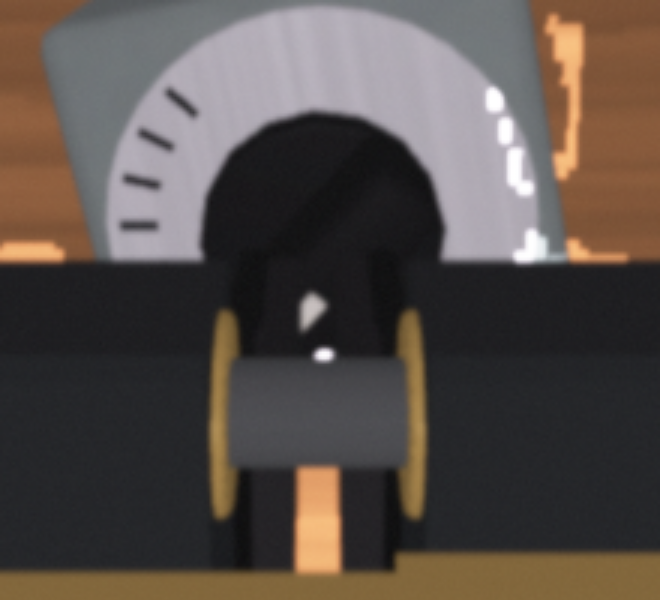

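Emit:
servo_tool:
  plan:
    - [[0, 0, 0, 0, 0], [0, 0, 0, 0, 0], [0, 0, 0, 0, 0], [0, 0, 0, 0, 0]]

```text
time: 6.57
tcp_pos: [621.4, 282.9, 67.8]
tool_rot: [0.011, 3.142, -0.0]
wrist_force: [-0.6, -0.3, 0.0]
grip_width: 0.4
```

```bash
python3 st.py; python3 - <<'E'
from h import *
s=telemetry.sense()
for p in [(324,293),(328,308)]: print(ray('wrist',*p,87,s),ray('wrist',*p,63,s))
print([pix('wrist',(621-d,283,z)) for d in(0,22) for z in (63,87)])
E
```

```text
6.5667 [621.380363   282.94383055  67.84569643] yang 89.59414416171046 M [ 0.12188859 -0.09110866 -0.00594225] F [-0.64167967 -0.32361051  0.01260267] 0.37225084661145674 q6 -1.251790437370407
[623.50256564 281.61335232  87.        ] [633.75165264 281.43478797  63.        ]
[631.25289597 283.46798833  87.        ] [642.59179848 283.5502143   63.        ]
[array([326.74944746, 270.7207082 ]), array([326.89332269, 288.05938483]), array([326.4869954 , 230.59079684]), array([326.60119723, 243.2425426 ])]
```

Emit:
servo_tool:
  plan:
    - [[0.06, 0, 0, 0, 0], [0.06, 0, 0, 0, 0], [0.06, 0, 0, 0, 0], [0.06, 0, 0, 0, 0], [0.06, 0, 0, 0, 0], [0.06, 0, 0, 0, 0], [0.06, 0, 0, -0.03, 0], [0.06, 0, 0, -0.03, 0], [0.06, 0, 0, -0.03, 0], [0.06, 0, 0, 0, 0]]

```text
time: 7.4
tcp_pos: [625.5, 284.3, 166.3]
tool_rot: [0.01, 3.13, 0.006]
wrist_force: [0.3, 0.1, 1.3]
grip_width: 56.2
```

```bash
python3 st.py; python3 - <<'E'
from h import *
s=telemetry.sense()
print(pix('scene',(620,283,75)),pix('top',(620,283,75)),pix('wrist',(620,283,63)),pix('wrist',(620,283,87)))
im=get_image('wrist');t=get_image('scene')
a=np.hstack([cv2.resize(im[120:320,220:430],(420,400)),cv2.resize(t[270:370,300:395],(380,400),interpolation=cv2.INTER_CUBIC)])
o=cv2.imread('pics/scene0.png')[280:360,315:395]
cv2.imwrite('pics/c6.png',a)
E
```

```text
7.4 [625.45678323 284.30543467 166.26145508] yang 89.64166651940897 M [ 0.1549945  -0.12740492 -0.03884662] F [0.2501598  0.09055907 1.25044935] 56.235086797960385 q6 -1.2525382683762891
[358.02344036 311.73374561] [233.11208015 224.3761701 ] [324.09343268 219.68978267] [324.09124771 227.2612667 ]
```

View pics/c6.png

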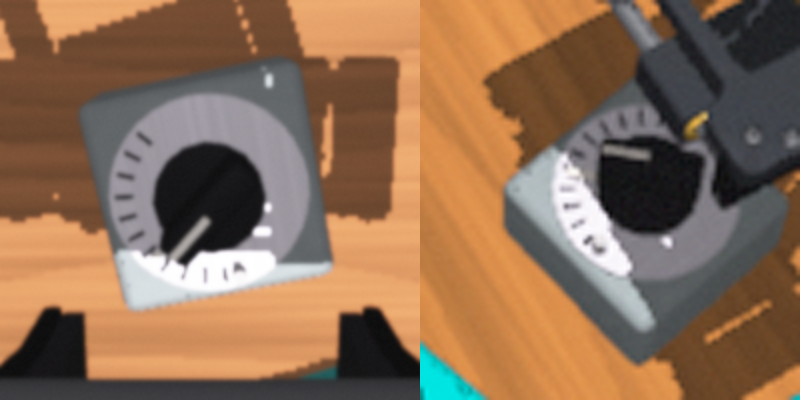

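The knob has not moved: its pointer is still at the lower left, in line with where I predicted it. The pose also reads 8 mm higher than commanded, so I'll let it settle and re-read.

Emit:
servo_tool:
  plan:
    - [[0.06, 0, 0, 0, 0], [0.06, 0, 0, 0, 0], [0.06, 0, 0, 0, 0]]

```text
time: 7.75
tcp_pos: [620.3, 282.6, 155.8]
tool_rot: [-0.01, -3.138, 0.002]
wrist_force: [-0.3, -0.1, -1.0]
grip_width: 60.1
```

```bash
python3 st.py; python3 - <<'E'
from h import *
s=telemetry.sense();print(s['joints'],s['joint_velocities'],s['tool_rot'])
im=get_image('wrist');cv2.imwrite('pics/w7.png',im)
hsv=cv2.cvtColor(im,cv2.COLOR_BGR2HSV)
k=(hsv[...,2]<45).astype(np.uint8)*255
m=np.zeros_like(k);m[170:262,270:380]=k[170:262,270:380]
cs,_=cv2.findContours(m,cv2.RETR_EXTERNAL,cv2.CHAIN_APPROX_NONE);c=max(cs,key=cv2.contourArea)
W=np.array([ray('wrist',*p[0],63,s)[:2] for p in c],np.float32)
print('disc',cv2.minEnclosingCircle(W),cv2.fitEllipse(W),cv2.boundingRect(c))
E
```

```text
7.75 [620.29608897 282.55590983 155.76823472] yang 89.63230326521713 M [ 0.12557597 -0.14033956 -0.03623755] F [-0.29038804 -0.07428018 -0.9672404 ] 60.13725131507502 q6 -1.2525244537029885
[ 3.11855503e-01  3.84045560e-01  1.40088311e+00  1.28084710e-05
  1.35991344e+00 -1.25252445e+00] [-0.00059134 -0.00096453 -0.00592372 -0.0009108   0.00173688  0.00013147] [-1.00731069e-02 -3.13848271e+00  1.56145191e-03]
disc ((622.0440673828125, 281.56903076171875), 24.033283233642578) ((619.5235595703125, 282.5304870605469), (39.74593734741211, 43.95565414428711), 46.24884033203125) (300, 203, 56, 59)
```

The numbers explain the miss. In the wrist view the finger silhouettes end at about row 275, with a spread that puts the real tips roughly 20 mm above the stated TCP. At TCP 67 they therefore closed just over the bar's top at 87 mm. I'll turn back, go lower in steps and watch force and width.

Emit:
servo_tool:
  plan:
    - [[0.055, 0, 0, 0, 6.6], [0.055, 0, 0, 0, 6.6], [0.055, 0, 0, 0, 6.6], [0.055, 0, 0, 0, 6.6], [0.055, 0, 0, 0, 6.6], [0.055, 0, 0, 0, 6.6], [0.055, 0, 0, 0.02, 0], [0.055, 0, 0, 0.02, 0], [0.055, 0, 0, 0.02, 0], [0.055, 0, 0, 0.02, 0]]

```text
time: 8.63
tcp_pos: [620.9, 282.7, 76.1]
tool_rot: [-1.073, -2.952, 0.001]
wrist_force: [-0.3, -0.2, -0.7]
grip_width: 54.9
```

Emit:
servo_tool:
  plan:
    - [[0.055, 0, 0, 0.01, 0], [0.055, 0, 0, 0.007, 0], [0.055, 0, 0, 0, 0], [0.055, 0, 0, 0, 0]]

```text
time: 8.97
tcp_pos: [621.6, 283.0, 61.1]
tool_rot: [1.074, 2.952, 0.0]
wrist_force: [0.9, 0.1, 0.7]
grip_width: 55.3
```

Emit:
servo_tool:
  plan:
    - [[0.01, 0, 0, 0, 0], [0.01, 0, 0, 0, 0], [0.01, 0, 0, 0, 0], [0.01, 0, 0, 0, 0], [0.01, 0, 0, 0, 0], [0.01, 0, 0, 0, 0], [0.01, 0, 0, 0, 0], [0.01, 0, 0, 0, 0], [0.01, 0, 0, 0, 0], [0.01, 0, 0, 0, 0]]
  squeeze: 15

```text
time: 9.8
tcp_pos: [621.4, 282.9, 60.8]
tool_rot: [-1.074, -2.952, 0.0]
wrist_force: [0.2, 0.3, 0.3]
grip_width: 10.8
```

```bash
python3 st.py
```

```text
9.8 [621.36957593 282.91855537  60.80777138] yang 50.03669219354443 M [ 0.07054165 -0.10732147  0.01942969] F [0.15618105 0.26256199 0.27787672] 10.794685691538948 q6 -0.5614205344909798
```

Emit:
servo_tool:
  plan:
    - [[0.055, 0, 0, 0, 0], [0.055, 0, 0, 0, 0], [0.055, 0, 0, 0, 0], [0.055, 0, 0, 0, 0], [0.055, 0, 0, 0, 0], [0.055, 0, 0, 0, 0], [0.055, 0, 0, 0.005, 0], [0.055, 0, 0, 0.005, 0], [0.055, 0, 0, 0, 0], [0.055, 0, 0, 0, 0]]

```text
time: 10.63
tcp_pos: [620.7, 282.7, 49.8]
tool_rot: [-1.073, -2.951, 0.002]
wrist_force: [-0.3, -0.4, 0.2]
grip_width: 54.6
```

Emit:
servo_tool:
  plan:
    - [[0.01, 0, 0, 0, 0], [0.01, 0, 0, 0, 0], [0.01, 0, 0, 0, 0], [0.01, 0, 0, 0, 0], [0.01, 0, 0, 0, 0], [0.01, 0, 0, 0, 0], [0.01, 0, 0, 0, 0], [0.01, 0, 0, 0, 0], [0.01, 0, 0, 0, 0], [0.01, 0, 0, 0, 0]]
  squeeze: 15

```text
time: 11.47
tcp_pos: [621.4, 282.9, 50.9]
tool_rot: [-1.074, -2.952, 0.0]
wrist_force: [-0.4, -0.2, 1.6]
grip_width: 13.8
```

```bash
python3 st.py; python3 - <<'E'
from h import *
im=get_image('wrist');t=get_image('scene')
cv2.imwrite('pics/c8.png',np.hstack([cv2.resize(im[150:400,220:430],(420,500)),cv2.resize(t[270:370,310:385],(375,500),interpolation=cv2.INTER_CUBIC)]))
E
```

```text
11.4667 [621.3520079  282.89918236  50.8822978 ] yang 50.03509451637484 M [-0.02729151 -0.07742772  0.01609167] F [-0.42729367 -0.18041319  1.57052958] 13.814939052756992 q6 -0.5613853510827362
```

View pics/c8.png

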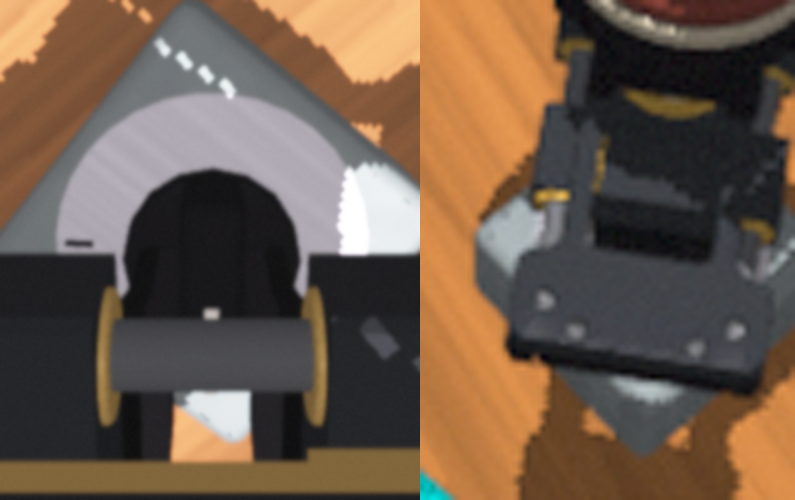

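The width is now 13.8 mm, so the bar is between the pads. The real tips are therefore about 26–36 mm above the stated TCP. I'll open slightly and go 8 mm deeper for a firmer hold, then turn anticlockwise.

Emit:
servo_tool:
  plan:
    - [[0.03, 0, 0, 0, 0], [0.03, 0, 0, 0, 0], [0.03, 0, 0, 0, 0], [0.03, 0, 0, 0.004, 0], [0.03, 0, 0, 0.004, 0], [0.01, 0, 0, 0, 0], [0.01, 0, 0, 0, 0], [0.01, 0, 0, 0, 0], [0.01, 0, 0, 0, 0], [0.01, 0, 0, 0, 0]]
  squeeze: 20

```text
time: 12.4
tcp_pos: [621.4, 282.9, 42.9]
tool_rot: [-1.074, -2.952, 0.0]
wrist_force: [0.5, -0.2, -1.3]
grip_width: 14.0
```

Emit:
servo_tool:
  plan:
    - [[0.01, 0, 0, 0, -5], [0.01, 0, 0, 0, -5], [0.01, 0, 0, 0, -5], [0.01, 0, 0, 0, -5], [0.01, 0, 0, 0, -5], [0.01, 0, 0, 0, -5], [0.01, 0, 0, 0, -5], [0.01, 0, 0, 0, -5], [0.01, 0, 0, 0, -4], [0.01, 0, 0, 0, 0]]

```text
time: 13.23
tcp_pos: [621.7, 283.8, 42.9]
tool_rot: [-0.115, 3.139, 0.002]
wrist_force: [2.4, 3.2, -3.3]
grip_width: 14.1
```

```bash
python3 st.py
```

```text
13.2333 [621.6595922  283.79884341  42.85400687] yang 94.18110506820248 M [ 0.77219869 -0.43572848  0.01880603] F [ 2.41566086  3.22344362 -3.30080869] 14.083181211879815 q6 -1.3317991577172337
```

Emit:
servo_tool:
  plan:
    - [[0.01, 0, 0, 0, -3], [0.01, 0, 0, 0, -3], [0.01, 0, 0, 0, 0], [0.01, 0, 0, 0, 0]]

```text
time: 13.57
tcp_pos: [621.6, 283.9, 42.9]
tool_rot: [-0.27, 3.129, 0.002]
wrist_force: [2.3, 5.0, -3.6]
grip_width: 13.6
```

```bash
python3 st.py
```

```text
13.5667 [621.61416975 283.87163021  42.853224  ] yang 99.86220908797453 M [ 0.9523279  -0.56226358  0.02588759] F [ 2.31549771  4.95363426 -3.60426221] 13.621406097581302 q6 -1.430886360478492
```

Emit:
servo_tool:
  plan:
    - [[0.01, 0, 0, 0, -2], [0.01, 0, 0, 0, -2], [0.01, 0, 0, 0, 0], [0.01, 0, 0, 0, 0]]

```text
time: 13.9
tcp_pos: [621.7, 283.9, 42.9]
tool_rot: [-0.377, 3.118, 0.003]
wrist_force: [2.3, 4.9, -3.7]
grip_width: 14.1
```

```bash
python3 st.py
```

```text
13.9 [621.69791152 283.91644     42.88755034] yang 103.78481209051053 M [ 0.98886639 -0.47169579 -0.46598799] F [ 2.30375488  4.93111073 -3.66684891] 14.128443423425342 q6 -1.4996810513006096
```

The moment Mz jumped to -0.47 at yaw 104°, so the knob is on the stop. I'll press a little more, then release and raise.

Emit:
servo_tool:
  plan:
    - [[0.01, 0, 0, 0, -2], [0.01, 0, 0, 0, 0], [0.01, 0, 0, 0, 0], [0.01, 0, 0, 0, 0]]

```text
time: 14.23
tcp_pos: [621.9, 284.0, 42.9]
tool_rot: [-0.431, 3.11, 0.003]
wrist_force: [3.5, 5.4, -5.0]
grip_width: 14.8
```

```bash
python3 st.py
```

```text
14.2333 [621.88561237 283.96451839  42.88233184] yang 105.77355899059926 M [ 1.02067207 -0.62138757 -0.57485815] F [ 3.46387698  5.38953434 -4.97684464] 14.79645697297112 q6 -1.5344146114663633
```

Emit:
servo_tool:
  plan:
    - [[0.05, 0, 0, 0, 0], [0.05, 0, 0, 0, 0], [0.05, 0, 0, 0, 0], [0.05, 0, 0, 0, 0], [0.05, 0, 0, 0, 0], [0.05, 0, 0, -0.03, 0], [0.05, 0, 0, -0.035, 0], [0.05, 0, 0, -0.035, 0], [0.05, 0, 0, -0.035, 0], [0.05, 0, 0, 0, 0]]

```text
time: 15.07
tcp_pos: [626.0, 284.3, 188.1]
tool_rot: [-0.436, 3.097, 0.003]
wrist_force: [1.5, 1.2, 1.3]
grip_width: 50.5
```

Emit:
servo_tool:
  plan:
    - [[0.087, 0, 0, 0, 0], [0.087, 0, 0, 0, 0], [0.087, 0, 0, 0, 0], [0.087, 0, 0, 0, 0]]

```text
time: 15.4
tcp_pos: [620.2, 282.5, 175.5]
tool_rot: [0.437, -3.107, 0.001]
wrist_force: [0.4, 0.1, 0.5]
grip_width: 68.9
```

```bash
python3 st.py; python3 - <<'E'
from h import *
import pickle
s=telemetry.sense();im=get_image('wrist');cv2.imwrite('pics/w9.png',im);pickle.dump(s,open('s9.pkl','wb'))
q=pix('wrist',(621,283,75),s).astype(int);print(q)
cv2.imwrite('pics/c9.png',cv2.resize(im[q[1]-60:q[1]+60,q[0]-80:q[0]+80],(800,600),interpolation=cv2.INTER_CUBIC))
E
```

```text
15.4 [620.1656175  282.46093665 175.48286061] yang 106.02815730523055 M [ 0.13340342 -0.15106997  0.00995234] F [0.37906102 0.09958527 0.47098728] 68.91872950936394 q6 -1.5387087667446269
[326 230]
```

View pics/c9.png

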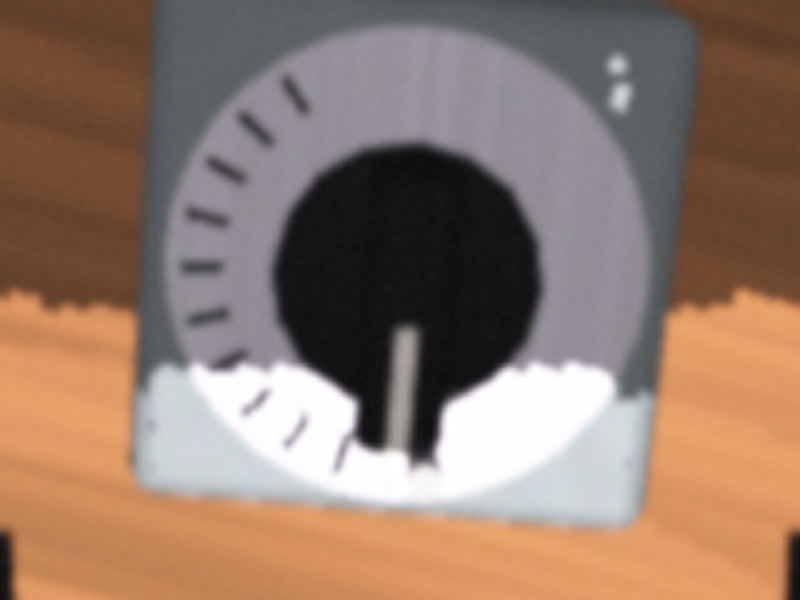

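The pointer is parallel to the box sides (tilt about 4.6° against about 4.1° mean) with the stop pin just beyond its tip at (425,470), so the knob is at zero. Now I'll measure the post, winder yaw, index and clip from the saved first pictures, before any arm shadow.

```bash
cat > meas.py <<'E'
from h import *
def blob(mask,b):
    m=np.zeros(mask.shape,np.uint8);x0,y0,x1,y1=b;m[y0:y1,x0:x1]=mask[y0:y1,x0:x1]*255
    n,l,st,c=cv2.connectedComponentsWithStats(m);i=1+np.argmax(st[1:,4]);return c[i],st[i],np.argwhere(l==i)[:,::-1]
E
python3 - <<'E'
from meas import *
t=cv2.imread('pics/top0.png');h=cv2.cvtColor(t,cv2.COLOR_BGR2HSV)
H,S,V=[h[...,i].astype(int) for i in range(3)]
c,st,_=blob((S>80)&(V>120),(374,266,394,286));print('post top',c,st,ray('top',*c,138)[:2])
c,st,_=blob((S>100)&(V>80),(345,241,358,257));print('clip',c,st,ray('top',*c,34)[:2])
for r in range(250,264): print(r,V[r,366:386])
g=(S<90)
ys=[(x,max(np.where(g[250:320,x])[0])+250) for x in range(310,480,4)]
P=np.array([ray('top',x+.5,y+.5,15)[:2] for x,y in ys]);
vx,vy,_,_=cv2.fitLine(P.astype(np.float32),cv2.DIST_HUBER,0,.01,.01).ravel();print('bed low edge ang',np.degrees(np.arctan2(vy,vx)))
e=[(x,min(np.where(g[238:262,x])[0])+238) for x in range(332,380,3)]
P=np.array([ray('top',x,y,24)[:2] for x,y in e]);vx,vy,_,_=cv2.fitLine(P.astype(np.float32),cv2.DIST_HUBER,0,.01,.01).ravel();print('ledge ang',np.degrees(np.arctan2(vy,vx)))
s=cv2.imread('pics/scene0.png');h=cv2.cvtColor(s,cv2.COLOR_BGR2HSV);S,V=h[...,1].astype(int),h[...,2].astype(int)
for n,p in [('scene post pred',(513.8,-43.6,138)),('clip',(574,17,34))]: print(n,pix('scene',p))
E
```

```text
post top [384.59459459 274.97297297] [380 271  10   9  74] [513.8545972  -44.84354582]
clip [350.33333333 241.94444444] [345 241  13   4  36] [590.94077682  19.62391199]
250 [134 136 136 133 135 135 138 130 137 137 133 131 138 135 144 148 137 134
 136 131]
251 [135 137 137 133 135 131 137 137 132 138 131 137 133 136 135 150 116 126
 134 136]
252 [135 129 133 136 141 134 134 135 132 146 147 137 135 136 138 141  92 123
 129 130]
253 [136 135 132 131 134 135 138 120 166 177 170 137 134 131 135 142  95 117
 121 124]
254 [139 131 136 134 136 135 135 129 156 182 185 145 132 133 130 136 114 119
 121 122]
255 [140 137 135 134 137 135 137 133 122 175 185 145 134 132 137 137 132 125
 118 112]
256 [140 135 135 132 137 137 137 139 111 179 183 156 137 130 136 133 166 126
 120 116]
257 [136 137 136 135 139 133 137 134 117 173 186 152 135 128 131 138 153 128
 122 122]
258 [142 137 140 137 137 133 136 138 126 173 184 163 141 138 134 138 155 107
 119 122]
259 [141 139 135 133 142 137 137 138  97 171 184 163 138 132 135 138 143 109
 124 129]
260 [138 138 137 139 137 142 137 137 107 172 187 169 143 132 133 139 143 106
 106  97]
261 [137 137 137 138 139 136 137 137 137 153 179 182 156 146 146 135 137 111
 103  89]
262 [138 135 136 140 148 144 148 126 120 124 181 163  94  89  92  75  84  70
  67  66]
263 [130 122 102  92  85  91  93  71  74  70  91  80  63  65  66  63  65  65
  74  68]
bed low edge ang -81.62605
ledge ang -82.195595
scene post pred [314.25070007 133.18502039]
clip [303.62430838 200.96927544]
```

Emit:
servo_tool:
  plan:
    - [[0.06, 0.0192, -0.0285, 0, 0], [0.06, 0.0192, -0.0285, 0, 0], [0.06, 0.0192, -0.0285, 0, 0], [0.06, 0.0192, -0.0285, 0, 0], [0.06, 0.0192, -0.0285, 0, 0], [0.06, 0.0192, -0.0285, 0, 0], [0.06, 0.0192, -0.0285, 0, 0], [0.06, 0.0192, -0.0285, 0, 0], [0.06, 0.0192, -0.0285, 0, 0], [0.06, 0.0192, -0.0285, 0, 0]]

```text
time: 16.28
tcp_pos: [514.3, -45.3, 176.9]
tool_rot: [0.438, -3.11, -0.001]
wrist_force: [1.1, -0.2, 0.1]
grip_width: 60.1
```

Emit:
servo_tool:
  plan:
    - [[0.06, 0, 0, 0, 7], [0.06, 0, 0, 0, 7], [0.06, 0, 0, 0, 7], [0.06, 0, 0, 0, 7], [0.06, 0, 0, 0, 7], [0.06, 0, 0, 0, 7], [0.06, 0, 0, 0, 7], [0.06, 0, 0, 0, 7], [0.06, 0, 0, 0, 7], [0.06, 0, 0, 0, 7]]

```text
time: 17.12
tcp_pos: [515.0, -43.9, 176.8]
tool_rot: [-1.433, -2.794, 0.001]
wrist_force: [0.0, -0.2, -0.2]
grip_width: 60.3
```

Emit:
servo_tool:
  plan:
    - [[0.06, 0, 0, 0, 7], [0.06, 0, 0, 0, 7], [0.06, 0, 0, 0, 7], [0.06, 0, 0, 0, 7], [0.06, 0, 0, 0, 7], [0.06, 0, 0, 0, 7], [0.06, 0, 0, 0, 7], [0.06, 0, 0, 0, 7], [0.06, 0, 0, 0, 7], [0.06, 0, 0, 0, 7]]

```text
time: 17.95
tcp_pos: [515.0, -43.9, 176.8]
tool_rot: [-2.777, -1.467, 0.002]
wrist_force: [0.5, 0.1, -0.7]
grip_width: 59.8
```

Emit:
servo_tool:
  plan:
    - [[0.06, 0, 0, 0, 7], [0.06, 0, 0, 0, 7], [0.06, 0, 0, 0, 7], [0.06, 0, 0, 0, 7], [0.06, 0, 0, 0, 7], [0.06, 0, 0, 0, 7], [0.06, 0, 0, 0, 6], [0.06, 0, 0, 0, 0], [0.06, 0, 0, 0, 0]]

```text
time: 18.7
tcp_pos: [515.2, -44.0, 177.1]
tool_rot: [-3.133, -0.225, 0.002]
wrist_force: [0.4, 0.7, -0.2]
grip_width: 59.6
```

```bash
python3 st.py; python3 - <<'E'
from h import *
import pickle
s=telemetry.sense();im=get_image('wrist');cv2.imwrite('pics/w10.png',im);pickle.dump(s,open('s10.pkl','wb'))
for n,p in [('post',(513.9,-44.8,138)),('clip',(574,17,34)),('index',(563,-37,31))]: print(n,pix('wrist',p,s))
E
```

```text
18.7 [515.15200041 -43.96106649 177.10974405] yang -81.78526739363008 M [-0.01431597 -0.01630704  0.01404193] F [ 0.3519282   0.67283845 -0.18598146] 59.640505417568804 q6 1.1897037510663542
post [325.59454639 253.99977044]
clip [262.38125677 137.93319828]
index [324.77474702 160.45244112]
```

View pics/w10.png

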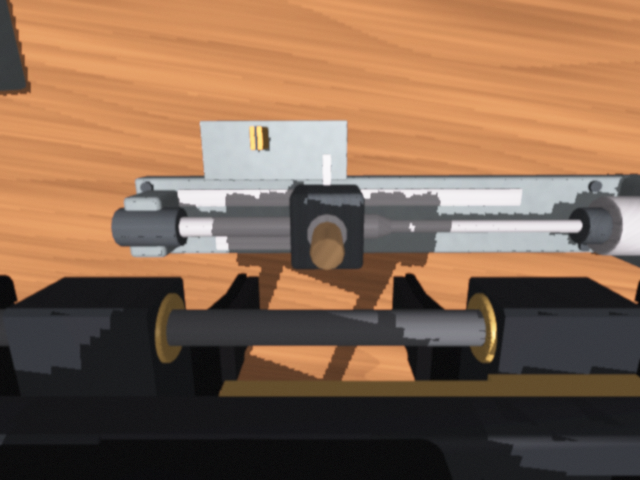

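The wrist view shows the post top at (326,251), within 3 px of the prediction and centred between the fingers. The index finger is at (327,165), the clip with its dark line at (259,138), and the bed is level in the image, so the yaw is right. Computing the pull distance.

```bash
cat > pull.py <<'E'
import sys,pickle
from meas import *
def measure(im,s,ci,cc):
    h=cv2.cvtColor(im,cv2.COLOR_BGR2HSV);S,V=h[...,1].astype(int),h[...,2].astype(int)
    x,y=ci;c,st,px=blob((S<40)&(V>215),(x-10,y-12,x+10,y+8));print('index',c,st)
    I=ray('wrist',*c,33,s)
    x,y=cc;c2,st2,_=blob((S>150)&(V>60)&(h[...,0]>18),(x-16,y-16,x+16,y+16));print('clip',c2,st2)
    C=ray('wrist',st2[0]+st2[2]/2-.5,c2[1],34,s)
    u=np.array([np.cos(np.radians(98.1)),np.sin(np.radians(98.1))])
    print(I[:2],C[:2],'along y',(C-I)[:2]@u,'x',(C-I)[:2]@[u[1],-u[0]])
if __name__=='__main__':
    measure(cv2.imread('pics/w10.png'),pickle.load(open('s10.pkl','rb')),(327,165),(259,138))
    im=cv2.imread('pics/w10.png');h=cv2.cvtColor(im,cv2.COLOR_BGR2HSV)
    print(h[150:186:4,316:340,2]);print(h[130:150:4,244:274,2]);print(h[138,244:274,0])
E
python3 pull.py
```

```text
index [326.4556962  162.45063291] [317 153  20  20 395]Traceback (most recent call last):
  File "pull.py", line 12, in <module>
    measure(cv2.imread('pics/w10.png'),pickle.load(open('s10.pkl','rb')),(327,165),(259,138))
    ~~~~~~~^^^^^^^^^^^^^^^^^^^^^^^^^^^^^^^^^^^^^^^^^^^^^^^^^^^^^^^^^^^^^^^^^^^^^^^^^^^^^^^^^^
  File "pull.py", line 7, in measure
    x,y=cc;c2,st2,_=blob((S>150)&(V>60)&(h[...,0]>18),(x-16,y-16,x+16,y+16));print('clip',c2,st2)
                    ~~~~^^^^^^^^^^^^^^^^^^^^^^^^^^^^^^^^^^^^^^^^^^^^^^^^^^^^
  File "meas.py", line 4, in blob
    n,l,st,c=cv2.connectedComponentsWithStats(m);i=1+np.argmax(st[1:,4]);return c[i],st[i],np.argwhere(l==i)[:,::-1]
                                                     ~~~~~~~~~^^^^^^^^^^
    return _wrapfunc(a, 'argmax', axis=axis, out=out, **kwds)
    return bound(*args, **kwds)
ValueError: attempt to get argmax of an empty sequence
```

Emit:
servo_tool:
  plan:
    - [[0.06, 0, 0, 0.02, 0], [0.06, 0, 0, 0.02, 0], [0.06, 0, 0, 0.02, 0], [0.06, 0, 0, 0.02, 0], [0.06, 0, 0, 0.02, 0], [0.06, 0, 0, 0, 0]]

```text
time: 19.25
tcp_pos: [512.0, -43.2, 73.4]
tool_rot: [-3.131, -0.224, 0.012]
wrist_force: [-0.8, -0.1, -0.1]
grip_width: 59.9
```

```bash
sed -i "s/V>215/V>240/; s/(S>150)&(V>60)&(h\[...,0\]>18)/(S>110)/; s/print(h\[138,244:274,0\])/print(h[138,244:274,0],h[138,244:274,1])/" pull.py; python3 pull.py; python3 st.py; python3 -c "
from h import *
import pickle;print(ray('wrist',326.3,251,138,pickle.load(open('s10.pkl','rb'))))"
```

```text
index [326.41463415 163.48780488] [323 155   8  18 123]
clip [261.8254717  137.96226415] [257 127  11  23 212]
[560.82127479 -38.7208738 ] [573.92559838  17.31281835] along y 53.62826552049082 x 20.868806621844474
[[221 222 221 222 221 221 222 224 222 223 223 223 224 225 225 224 223 224
  223 223 222 223 223 224]
 [221 221 220 219 220 219 222 226 229 229 229 229 230 231 229 224 222 221
  221 221 220 221 220 220]
 [218 220 219 218 219 220 228 241 248 250 250 250 250 248 241 228 221 219
  219 220 219 218 218 218]
 [220 221 221 221 220 219 227 238 247 250 250 250 250 248 242 230 223 221
  222 221 221 219 219 216]
 [221 221 221 220 220 216 222 239 248 250 250 249 249 245 228 211 216 220
  220 220 219 218 217 217]
 [221 221 220 220 218 222 231 243 248 249 249 249 249 245 229 216 217 218
  219 217 217 218 218 219]
 [217 218 218 218 219 220 228 240 247 249 248 249 249 247 239 227 219 216
  216 217 217 216 218 218]
 [207 207 209 207 209 209 218 235 246 249 248 248 249 247 237 221 211 207
  208 208 205 204 207 209]
 [196 195 195 196 194 192 198 227 243 247 248 247 248 242 223 200 196 196
  19
[... 424 characters left out ...]
 233 248 251 250 236 177 137 201 247 253 253 250
  226 148  98  88  88  88  96 137 194 218 221 221]
 [217 217 216 216 213 206 230 249 252 252 245 194 138 192 245 252 253 249
  214 132  93  89  87  88  96 140 196 217 220 219]]
[ 99 101 100 102  98  16  20  24  24  23  18  16  14  17  22  24  25  22
  18  17  17  17  17  17  16  30 100  99  96  96] [ 15  13  14  12   5  39  95 117 115 116 110  60  38 119 125 115 116 129
 148 153 151 147 143 129  64   2  15  13  12  12]
19.25 [512.01692845 -43.21555346  73.38013929] yang -81.82660133337163 M [0.02434237 0.06272401 0.02250506] F [-0.82587494 -0.13227843 -0.1034062 ] 59.88319484933645 q6 1.1903922894987269
[515.87595959 -44.95207311 138.        ]
```

Emit:
servo_tool:
  plan:
    - [[0.015, 0, 0, 0, 0], [0.015, 0, 0, 0, 0], [0.015, 0, 0, 0, 0], [0.015, 0, 0, 0, 0], [0.015, 0, 0, 0, 0], [0.015, 0, 0, 0, 0], [0.015, 0, 0, 0, 0], [0.015, 0, 0, 0, 0], [0.015, 0, 0, 0, 0], [0.015, 0, 0, 0, 0]]
  squeeze: 45

```text
time: 20.08
tcp_pos: [516.0, -44.6, 78.4]
tool_rot: [3.133, 0.22, 0.001]
wrist_force: [-0.7, -4.4, 4.2]
grip_width: 21.4
```

```bash
python3 st.py
```

```text
20.0833 [516.01902595 -44.60257244  78.3736156 ] yang -81.96038478483356 M [-0.53300423  0.09917335  0.00487196] F [-0.67327279 -4.38291239  4.18678144] 21.415650496482517 q6 1.1928113332044712
```

Gripped at 21.4 mm on the 22 mm post. The clip's dark line is at column 255.7 and its top face spans 249–262, so the side face had biased the mask. That makes the pull about 58 mm. I'll pull 55 mm first, then measure.

Emit:
servo_tool:
  plan:
    - [[0.015, 0, -0.0055, 0, 0], [0.015, 0, -0.0055, 0, 0], [0.015, 0, -0.0055, 0, 0], [0.015, 0, -0.0055, 0, 0], [0.015, 0, -0.0055, 0, 0], [0.015, 0, -0.0055, 0, 0], [0.015, 0, -0.0055, 0, 0], [0.015, 0, -0.0055, 0, 0], [0.015, 0, -0.0055, 0, 0], [0.015, 0, -0.0055, 0, 0]]

```text
time: 20.92
tcp_pos: [508.3, 8.1, 78.4]
tool_rot: [3.129, 0.22, 0.001]
wrist_force: [-1.2, -12.3, 3.3]
grip_width: 21.2
```

Emit:
servo_tool:
  plan:
    - [[0.015, 0, 0, 0, 0], [0.015, 0, 0, 0, 0], [0.015, 0, 0, 0, 0]]

```text
time: 21.17
tcp_pos: [508.2, 8.2, 78.4]
tool_rot: [3.13, 0.22, 0.0]
wrist_force: [-0.6, -11.4, 3.8]
grip_width: 21.1
```

```bash
python3 st.py; cat > chk.py <<'E'
from meas import *
import pickle
u=np.array([np.cos(np.radians(98.1)),np.sin(np.radians(98.1))])
s0=pickle.load(open('s10.pkl','rb'));I=ray('wrist',326.4,163.5,33,s0);C=ray('wrist',255.7,138,34,s0)
print('pre: need',(C-I)[:2]@u)
t=[ray('top',375.9,257,33),ray('top',351.4,249.5,34)];print('top pre need',(t[1]-t[0])[:2]@u)
s=telemetry.sense();im=get_image('wrist');cv2.imwrite('pics/w11.png',im)
print('moved since grasp',(np.array(s['tcp_pos'])[:2]-[516.02,-44.60])@u)
pc=pix('wrist',C,s);I2=I.copy();I2[:2]+=u*((np.array(s['tcp_pos'])[:2]-[516.02,-44.60])@u);pi=pix('wrist',I2,s);print('pred clip px',pc,'pred idx px',pi)
V=cv2.cvtColor(im,cv2.COLOR_BGR2HSV)[...,2]
for n,p in(('clip',pc),('idx',pi)):
    x,y=p.astype(int)
    print(n,x-22,[int(v) for v in np.median(V[y-3:y+4,x-22:x+23],0)])
E
python3 chk.py
```

```text
21.1667 [508.23629266   8.15408273  78.36485832] yang -81.9469245285026 M [-1.73368582  0.15289513  0.07633479] F [ -0.585601   -11.35250598   3.8330644 ] 21.110301947555904 q6 1.2957504812009997
pre: need 58.85634057517228
top pre need 53.43139029515244
moved since grasp 53.32452389540713
pred clip px [315.44582611 141.2329868 ] pred idx px [324.91629755 176.81183563]
clip 293 [229, 229, 230, 229, 229, 229, 229, 229, 229, 229, 229, 228, 228, 228, 228, 228, 228, 228, 227, 213, 223, 249, 254, 255, 255, 255, 255, 253, 226, 150, 137, 152, 223, 252, 254, 255, 254, 254, 245, 192, 172, 215, 229, 229, 229]
idx 302 [226, 227, 226, 227, 227, 227, 228, 229, 229, 229, 230, 229, 229, 229, 229, 229, 223, 227, 245, 252, 253, 253, 253, 253, 253, 253, 253, 251, 244, 231, 228, 227, 228, 228, 228, 228, 228, 228, 228, 228, 227, 227, 228, 228, 228]
```

Now seen head-on, the clip top spans columns 314–331 with its dark line at 323, and the index is centred at 325. At about 1.75 px/mm, 1.2 mm more is needed; the top view's 53.4 mm against 53.3 mm pulled agrees.

Emit:
servo_tool:
  plan:
    - [[0.015, 0, -0.0012, 0, 0], [0.015, 0, 0, 0, 0], [0.015, 0, 0, 0, 0], [0.015, 0, 0, 0, 0], [0.015, 0, 0, 0, 0], [0.015, 0, 0, 0, 0]]

```text
time: 21.72
tcp_pos: [508.1, 9.2, 78.4]
tool_rot: [3.13, 0.22, 0.0]
wrist_force: [-0.9, -10.0, 3.4]
grip_width: 21.3
```

```bash
python3 chk.py; python3 st.py
```

```text
pre: need 58.85633050996605
top pre need 53.43139029515244
moved since grasp 54.33371325076522
pred clip px [317.12758453 141.24605077] pred idx px [324.88764456 176.8232846 ]
clip 295 [230, 230, 229, 230, 229, 229, 229, 229, 229, 229, 228, 228, 228, 228, 228, 228, 228, 228, 227, 215, 228, 250, 254, 255, 255, 255, 255, 253, 220, 146, 133, 155, 227, 253, 254, 255, 254, 254, 246, 208, 203, 224, 229, 229, 229]
idx 302 [225, 225, 226, 226, 226, 227, 227, 228, 228, 229, 229, 229, 229, 229, 229, 229, 231, 241, 251, 253, 253, 253, 253, 253, 253, 253, 253, 249, 228, 219, 226, 227, 227, 227, 227, 228, 227, 227, 228, 228, 228, 227, 227, 228, 227]
21.7667 [508.09647159   9.154628    78.37532242] yang -81.9638266835176 M [-1.83254796  0.17706688  0.03128824] F [ -1.44092926 -10.46494326   3.6006412 ] 20.80848999838533 q6 1.2980713062660632
```

The mark line is now at column 325.0 and the index at 324.5, about 0.3 mm apart. The arm is still, with about 10.5 N of spring pull carried by the grip. Handing in.

```bash
python3 -c "
from station import ctrl
print(ctrl.finish_job())"
```

```text
the job is handed in; nothing more can be done
None
```

I turned the reset knob back to its zero stop while the tailstock was still home. Then I pulled the tailstock about 54 mm to the mark and handed the job in with the gripper still holding it. The interface reported no verdict.

**What the last checks showed**
- **Knob:** turning met a reaction torque of about -0.5 N m at the stop. Afterwards the pointer was parallel to the box sides to about 1°, with the stop pin just past its tip. I did not look at the knob again after moving to the tailstock.
- **Tailstock:** in the wrist picture the index was at column 324.5 and the mark line at 325.0, about 0.3 mm apart. The pads read about 21 mm on the 22 mm post, and the wrist force was about 10.5 N, at or slightly below the spring pull expected there. The arm was still at about 21.8 s.
- **Jar, cup and block:** I never went near them, but I did not re-measure them at the end.

**What failed or disagreed**
- **Knob grasp:** the first two tries closed on empty air above the bar. The real fingertips seem to sit about 26–36 mm above the stated TCP, so I went lower until the width read 14 mm.
- **Pull distance:** the oblique wrist estimate before the pull was 58.9 mm, while the top camera gave 53.4 mm. The head-on wrist view after pulling was close to the top camera's figure (final pull 54.3 mm), so I used that.

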